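# Level the top-heavy rocking goblet fixture by its spring lever and keep it level

## Task

The top-heavy rocking table that carries the goblets has tipped over onto its left-hand rubber stop. Take its spring lever by the black ball knob and, touching nothing else of the rocking table, bring the table gently to level (pointer on the middle mark) without letting it swing over onto the right-hand stop, and keep it level for 8 seconds by steadily correcting with the lever. Finish while still holding the knob, at a moment when the table is level and calm, with the lever where it just balances the table (the arm then stays still for one second), and leave the things around it where they are.

Things in the scene. Friction and masses are not known exactly. Their poses are not given: they have to be found in the camera images.
- stand: Fixed steel stand of the rocking table, base plate 200 x 540 x 12 mm. Origin: centre of its underside, on the work surface; its own x points away from the lever side (lever at -x, pointer scale at +x), y along the table towards its left end, z up. The rocking axis runs along its x, 120 mm above the work surface.
- rocker (a joint): Tilt of the rocking table about the stand's x axis, rad: 0 = level (pointer straight down, on the middle mark of the white scale on the far side; other marks at 0.08 and 0.25 rad either way); positive = left (+y) end up. Stops at -0.25 (left end down, its rest at the start) and +0.25. With the knob held still the table falls away from balance with a time constant of about 1 s (0.85 to 1.4).
- lever (a joint): Angle of the hand lever relative to the rocking table, rad, same axis and sense (positive: knob to the stand's -y, right); lever's angle from vertical = rocker + lever. A torsion spring, nominally 0.40 N m/rad (damping 0.03 N m s/rad), pulls it to 0 (square to the table); stops at -1.0 and 1.0. Moving the knob right drives the table's left end up.
- lever_arm: The hand lever itself: steel rod 10 mm thick with the black ball knob at its upper end, 60 g. Its origin is at point pivot (on the rocking axis), its z points along the rod to the knob.
- knob (a point): Centre of the black ball knob, 36 mm in diameter, at the top of the lever, 170 mm from the rocking axis; about 285 mm above the work surface at the start. Grasp it from above.
- pivot (a point): Point on the rocking axis at the foot of the lever: 105 mm to the stand's -x side, 120 mm above the work surface. The knob moves on a circle of 170 mm about it in the upright plane of the stand's y and z.
- deck: The rocking table: plate 130 x 500 x 12 mm, top 18 mm above the axis, an iron block at each end, two racks on it. Origin mid-table on the axis; y to its left end, z up. Nominal with racks, about the axis: inertia 0.168 kg m2, top-heavy torque 0.56 N m per rad of tilt, damping 0.02 N m s/rad; real ones +-15 percent, plus an unknown constant torque up to 0.11 N m. Not to be touched.
- rack_left: Wooden rack 120 x 110 x 10 mm with two steel goblets 90 mm tall and 54 mm wide clamped on it, fixed on the left half of the table, 115 mm from the middle, nominally 0.32 kg. Origin: centre of its underside.
- rack_right: The same on the right half of the table.
- goblet_a: Loose steel goblet 99 mm tall, 59 mm wide, on the work surface in front of the left end of the stand. Origin: centre of its foot. To be left alone.
- goblet_b: The same in front of the right end of the stand. To be left alone.
- tin: Loose steel tin 70 mm in diameter, 100 mm tall, to the right of the stand, by the board of goblets. Origin: centre of its underside. To be left alone.
- grindstone: Grey grinding wheel 140 mm in diameter, 25 mm thick, lying on a 50 mm wooden block at the left. To be left alone.

How it is judged:
On the way, in this order (a step that is already met when the one before it is completed fails the run):
1. the lever's knob is held (contact force between the fingers and lever_arm above 0.5 N and distance between the grasp point and knob below 0.035 m), for 0.2 s.
2. the table is kept level, within 0.08 rad, for 8 s with the lever held (value of joint rocker between -0.08 and 0.08 rad and contact force between the fingers and lever_arm above 0.5 N), for 8 s.
At the end, for the whole second after the job is handed in: The rocking table is still near level, within 0.15 rad, and turning slower than 0.4 rad/s, with the fingers still gripping the lever's knob (all of step 1 and value of joint rocker between -0.15 and 0.15 rad and velocity of joint rocker between -0.4 and 0.4 rad/s); the arm keeps its last pose, push and grip.
It fails at once if the table swings over to the right-hand stop (tilt over 0.2 rad) (value of joint rocker above 0.2 rad).
It fails at once if the table swings hard (over 0.7 rad/s) (velocity of joint rocker above 0.7 rad/s or velocity of joint rocker below -0.7 rad/s).
It fails at once if the robot touches the rocking table or its goblets instead of the lever (contact force between any of the arm, the fingers and deck above 0.5 N).
It fails at once if a loose thing around is moved by more than 30 mm or a goblet tipped (distance of any of goblet_a, goblet_b, tin, grindstone from where it was at the start of the episode above 0.03 m or angle between any of goblet_a, goblet_b's own z axis and vertical above 0.4 rad).
It also fails if it takes over 61 s, if anything falls off the work surface, if the arm or the gripper's body presses on something with over 40 N, if the wrist force passes 120 N, or if a joint passes its speed limit or range.

## Robot

A 6-joint arm with a two-finger parallel gripper is mounted at the origin on the work surface. World frame = base frame: x ahead of the robot, y to its left, z up, the work surface at z = 0. Lengths are in m, angles in rad, forces in N, time in s.
With the tool pointing down it reaches from about 0.375 to 0.975 m from the base axis. Payload 3.8 kg.
Tool frame: the origin (TCP) lies midway between the tips of the shut fingers; the grasp point (between the pads) lies 19 mm behind it; z points along the fingers, y is the line along which they close (so a half turn about z gives the same grasp; the last joint's range is limited). The gripper opens to 85 mm and grips with 20 to 120 N. Pads are 22 mm wide; open, the fingers measure 114 mm over their backs; the gripper's body (76 mm by 85 mm) begins 54 mm behind the grasp point. The pads swing forward as they close: fully open they stand 13 mm farther back than shut.
Start: joints at [-1.176, 0.264, 1.604, -0, 1.274, -0.037], TCP at [0.282, -0.613, 0.231] pointing down, gripper open.
Joint ranges: [-2.63, 2.63], [-0.94, 2.18], [0.31, 2.57], [-1.31, 4.45], [0, 2.66], [-2.55, 2.55]. Speed limits (rad/s): [2.57, 2.57, 3.14, 3.14, 3.14, 3.14].

## Interface

Orientations are given as a rotation vector (axis times angle).
In Python, from workcell import * gives the robot as it stands. The module is installed in compiled form; this text tells all that it offers.
- The arm moves only by the tool apply_moves, never from a script. Its arguments are lists of equal length, an entry for each row: "fingers": the opening, from 0 (shut) to 1 (fully open); "travel": the shift along the tool's x, y, z normalised to -1 to 1, where 1 is 0.05 m, a list of three; "rotation": the turn, a rotation vector about the tool's x, y, z normalised to -1 to 1, where 1 is 6 degrees, a list of three. In form: {"fingers": [fingers, ...], "travel": [[dx, dy, dz], ...], "rotation": [[ax, ay, az], ...]}. A call has 1 to 12 rows; each row shifts and turns the commanded pose from where the row before left it, along the tool's axes as they then stand; what a row does not reach is not made up. A row lasts 1/10 s, in which the tool goes at most 50 mm and 8.59 degrees, less where a joint would pass 70% of its speed; a pose out of reach is approached as far as the arm can. A call with a number of a shift or a turn outside -1 to 1 is refused whole. A call with a gripper value outside its range is refused whole. The fingers move at their own pace and stop on an object; "newtons" is the grip in N (left out, the last holds). Time passes only in rows, so rows that do not move let the fingers close. It gives the time, the measured TCP pose, the force, the opening and the grip force at its end, in the units of the state.
- read_state(): the state, without advancing time (a new reading comes with each control period).
- read_camera(name): name is "scene" or "top"; returns a dict with "image" (480x640x3 uint8, red, green, blue), "fx", "fy", "cx", "cy" (pixels), "extrinsics" (4x4, takes a point from world to camera coordinates). Camera axes: x right, y down, z forward; pixel columns grow to the right and rows downward; lengths in m; the calibration is good to about 2 mm. A picture is of the moment at which its call begins. There is no depth.
- finish_job(): hands the job in; it is judged then, once.
Trained networks look in the newest picture that a camera, given by its name, has taken for a name from the list of things; names that differ only in an ending like _2 or _b are one class to them, and where a whole thing is asked for, a point or a joint stands for the part that bears it (a point fixed in the world has none). Each returns a list of dicts, best first, with "p" (0 to 1); they miss things now and then, are a little off and sometimes report something else, mostly with a low value. They report only what shows in the picture. A call takes as long as a camera call.
- regions_of(camera, name): "mask" (480x640 bool, what is visible of it) and "bbox" ([left, top, width, height] in pixels, round what is visible of it).
- tip_of(camera, name): "location" ([column, row] in pixels: a listed point, or the origin of a listed thing).
The state is a dict: "time": time; "q": joint angles; "joint_vel": joint speeds; "joint_torque": joint torques, N m; "tool_pos": TCP position; "tcp_rot": TCP orientation; "wrist_force": force on the tool from outside, world axes, zero at the start; "torque": the same for the moment, N m; "width": opening from 0.0 (shut) to 1.0 (fully open); "grip_force": force on a finger pad.
Only numpy, scipy, OpenCV 4.12 (cv2) and the standard library are available. Lean on these libraries where they do the work, as an engineer would, in place of code of your own. Each camera call takes 0.05 s, during which the arm holds its last target. There are 200 camera calls.

## Working session

There is one attempt and no reset: what is moved stays moved. The work goes in short steps, Python scripts to look and compute and a tool call to move; the robot and the scene stay as the last step left them, time stands still between calls to the robot, and variables do not carry over. Pictures are saved under pics/ and viewed, at most 10 in all, crops included, and the job is handed in when it is done.

Besides the shell and the picture viewer there is one more tool, called after "Emit:" as name(argument=value, ...) on one line, values as JSON. apply_moves: Moves the arm, as the interface text tells. Scaled input: -1 to 1 covers 0.05 m each way for a shift and 6 degrees each way for a turn. Its arguments: {"type":"object","properties":{"fingers":{"type":"array","items":{"type":"number"}},"travel":{"type":"array","items":{"type":"array","items":{"type":"number"}}},"rotation":{"type":"array","items":{"type":"array","items":{"type":"number"}}},"newtons":{"type":"number"}},"required":["fingers","travel","rotation"]}

```bash
mkdir -p pics
cat > h.py <<'E'
from workcell import *
import numpy as np, cv2
from scipy.spatial.transform import Rotation as R
def P(c):
    K=np.array([[c["fx"],0,c["cx"]],[0,c["fy"],c["cy"]],[0,0,1]]); return K@np.array(c["extrinsics"])[:3]
def tri(Ps,px):
    A=np.vstack([r for M,p in zip(Ps,px) for r in (p[0]*M[2]-M[0],p[1]*M[2]-M[1])])
    X=np.linalg.svd(A)[2][-1]; return X[:3]/X[3]
def proj(M,X):
    h=M@np.append(X,1); return h[:2]/h[2]
E
python3 - <<'E'
from h import *
s=read_state(); print(s)
C={n:read_camera(n) for n in("scene","top")}
for n in C:
    cv2.imwrite(f"pics/{n}0.png",C[n]["image"][:,:,::-1])
    e=np.array(C[n]["extrinsics"]);print(n,C[n]["fx"],-e[:3,:3].T@e[:3,3])
T={}
for nm in("knob","pivot","stand","deck","rack_left","goblet_a","tin","lever_arm"):
    for n in C:
        T[nm,n]=tip_of(n,nm); print(nm,n,[(np.round(t["location"],1),round(t["p"],2)) for t in T[nm,n]][:4])
    try: print(nm,tri([P(C[n]) for n in C],[T[nm,n][0]["location"] for n in C]))
    except Exception as x: print(x)
print(read_state()["time"])
E
```

```text
{'time': 0.0, 'q': array([-1.17589928e+00,  2.64751080e-01,  1.60538669e+00, -4.30132849e-06,
        1.27371725e+00, -3.68962958e-02]), 'joint_vel': array([-0.00078679, -0.00262984, -0.00057325,  0.00165361,  0.00029983,
       -0.00223065]), 'joint_torque': array([ 1.45646700e-03, -5.15108836e+01, -3.67320371e+01, -1.72386308e-05,
        1.28930208e-02,  7.27019682e-06]), 'tool_pos': array([ 0.28220073, -0.61235989,  0.22995658]), 'tcp_rot': array([-3.06648532e+00, -6.72527737e-01,  6.38627722e-04]), 'wrist_force': array([-0.15705906,  0.47813253,  0.41248111]), 'torque': array([ 0.02551786,  0.04106632, -0.01111601]), 'grip_force': 0.0, 'width': 1.0038555334695396}
scene 568.7944292046957 [1.20406353 0.9398097  1.27581757]
top 608.6999757439819 [0.39962179 0.04377663 1.66185834]
knob scene []
knob top [(array([347.9, 253.2]), 0.58)]
list index out of range
pivot scene [(array([315.9, 213.2]), 0.62)]
pivot top [(array([368.2, 246.6]), 0.86)]
pivot [ 0.49631345 -0.07182442  0.13297002]
stand scene [(array([293. , 264.1]), 0.75)]
stand top [(array([355.5, 220. ]), 0.66), (array([364
[... 190 characters left out ...]
742725 -0.04962538  0.12508345]
rack_left scene [(array([322.9, 256.3]), 0.86), (array([230.5, 189.8]), 0.19), (array([419.2, 396.5]), 0.17)]
rack_left top [(array([314.8, 224.7]), 0.67)]
rack_left [0.56182905 0.05852698 0.09948966]
goblet_a scene [(array([381.6, 262.5]), 0.58)]
goblet_a top [(array([299.5, 298.5]), 0.81), (array([444.2, 253.6]), 0.8)]
goblet_a [ 0.37253412  0.1049391  -0.01285692]
tin scene [(array([228.6, 187. ]), 0.77)]
tin top [(array([506.1, 221.3]), 0.6)]
tin [ 0.57185152 -0.46581547  0.00725866]
lever_arm scene [(array([312.5, 214.6]), 0.73)]
lever_arm top [(array([364.5, 248.6]), 0.6), (array([354.5, 221.1]), 0.51)]
lever_arm [ 0.49855412 -0.06850857  0.12947896]
0.9
```

View pics/scene0.png

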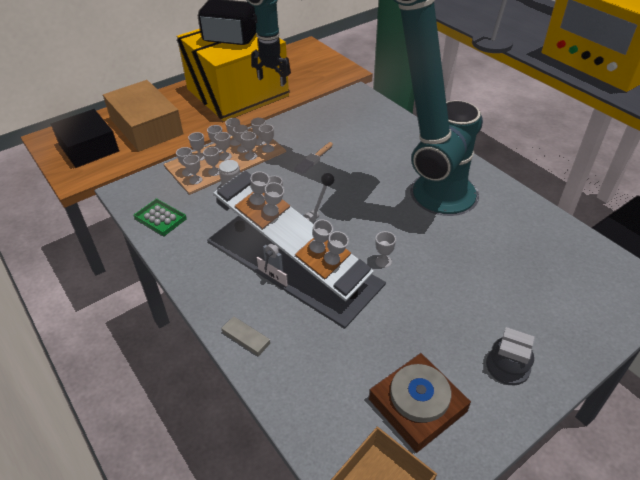

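View pics/top0.png

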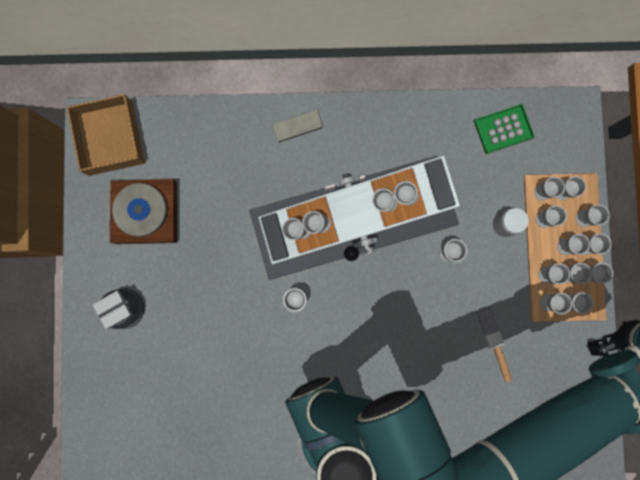

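The scene view shows the table tipped left, with the knob at about (327,180) and the grindstone at (420,390). The top view has the knob at about (352,253), the loose goblets at (294,299) and (454,249), and the tin at (512,220).

```bash
cat > m.py <<'E'
from h import *
from scipy.optimize import least_squares
s=read_state(); Ts=R.from_rotvec(s["tcp_rot"]); print("tool axes cols\n",Ts.as_matrix().round(3))
C={n:read_camera(n) for n in("scene","top")}
px={}
for n,(u,v) in {"scene":(327,180),"top":(352,253)}.items():
    g=cv2.cvtColor(C[n]["image"],cv2.COLOR_RGB2GRAY); w=g[v-13:v+14,u-13:u+14]
    k,l,st,ce=cv2.connectedComponentsWithStats((w<45).astype(np.uint8))
    i=1+np.argmax(st[1:,4]); px[n]=ce[i]+[u-13,v-13]; print(n,st[i],px[n].round(1),w.min())
print("knob",tri([P(C[n]) for n in C],[px[n] for n in C]))
obs=[]
nm={"knob":None,"pivot":0,"deck":0,"stand":0}
for n in C:
    obs.append(("knob",n,px[n],3))
    for k in("pivot","deck","stand","rack_left","rack_right"):
        for t in tip_of(n,k)[:2]:
            if t["p"]>.4: obs.append((k,n,t["location"],1))
def pts(x,y,a,phi,al):
    rx=lambda q:R.from_rotvec([q,0,0]); A=R.from_rotvec([0,0,a]); O=np.array([x,y,0]); ax=np.array([0,0,.12])
    L=dict(stand=[0,0,0],pivot=[-.105,0,.12],deck=ax,knob=np.array([-.105,0,.12])+rx(al).apply([0,0,.17]),
     rack_left=ax+rx(phi).apply([0,.115,.018]),rack_right=ax+rx(phi).apply([0,-.115,.018]))
    return {k:A.apply(v)+O for k,v in L.items()}
f=lambda p:np.concatenate([w*(proj(P(C[n]),pts(*p)[k])-l) for k,n,l,w in obs])
r=least_squares(f,[.59,-.055,.26,-.25,-.25],loss="soft_l1")
print(r.x); print({k:v.round(4) for k,v in pts(*r.x).items()})
for o in obs: print(o[0],o[1],(proj(P(C[o[1]]),pts(*r.x)[o[0]])-o[2]).round(1))
# colour-based white/base rectangles in top view
hs=cv2.cvtColor(C["top"]["image"],cv2.COLOR_RGB2GRAY)
for n in C:
    t=regions_of(n,"deck")[0]; q=cv2.minAreaRect(np.argwhere(t["mask"])[:,::-1].astype(np.float32)); print(n,t["p"],q)
E
python3 m.py
```

```text
tool axes cols
 [[ 0.908  0.419 -0.   ]
 [ 0.419 -0.908 -0.   ]
 [-0.     0.    -1.   ]]
scene [  8   7  12  12 115] [327.6 179.4] 26
top [  5   6  15  14 165] [350.9 252.6] 13
knob [ 0.4785325  -0.02469682  0.28256134]
[ 0.59331322 -0.05016075  0.25746883 -0.33301742 -0.32025777]
{'stand': array([ 0.5933, -0.0502,  0.    ]), 'pivot': array([ 0.4918, -0.0769,  0.12  ]), 'deck': array([ 0.5933, -0.0502,  0.12  ]), 'knob': array([ 0.4781, -0.0251,  0.2814]), 'rack_left': array([0.5641, 0.0606, 0.0994]), 'rack_right': array([ 0.6195, -0.1496,  0.1746])}
knob scene [-0.1  0.2]
pivot scene [-1.2  0.5]
deck scene [-0.4 -0.2]
stand scene [ 1.8 -0.2]
rack_left scene [2.  0.2]
rack_right scene [-0.8  0.3]
rack_right scene [-27.6 -28.5]
knob top [0.1 0.3]
pivot top [-0.8  1.5]
deck top [-0.8 -0.4]
stand top [-2.9 -3.9]
rack_left top [ 1.3 -1.9]
rack_right top [0.  2.8]
scene 0.93 ((294.4989013671875, 229.91799926757812), (173.111572265625, 56.304290771484375), 39.0355110168457)
top 0.89 ((358.1387939453125, 208.95303344726562), (54.48337173461914, 197.8973846435547), 72.96984100341797)
```

Emit:
apply_moves(fingers=[1,1,1,1,1,1,1,1,1,1,1,1], travel=[[0,0,-0.9],[0,0,-0.9],[0,0,-0.9],[0.6,-0.64,0],[0.6,-0.64,0],[0.6,-0.64,0],[0.6,-0.64,0],[0.6,-0.64,0],[0.6,-0.64,0],[0.6,-0.64,0],[0.6,-0.64,0],[0.6,-0.64,0]], rotation=[[0,0,0],[0,0,0],[0,0,0],[0,0,0],[0,0,0],[0,0,0],[0,0,0],[0,0,0],[0,0,0],[0,0,0],[0,0,0],[0,0,0]])

```text
time: 2.8
tool_pos: [0.4073, -0.2368, 0.3665]
tcp_rot: [3.068, 0.672, 0.001]
wrist_force: [-0.1, 0.1, 0.1]
width: 0.996
grip_force: 0.0
```

Emit:
apply_moves(fingers=[1,1,1,1,1,1,1,1,1,1,1,1], travel=[[0.62,-0.66,0],[0.62,-0.66,0],[0.62,-0.66,0],[0.62,-0.66,0],[0.62,-0.66,0],[0,0,0],[0,0,0],[0,0,0],[0,0,0],[0,0,0],[0,0,0],[0,0,0]], rotation=[[0,0,0],[0,0,0],[0,0,0],[0,0,0],[0,0,0],[0,0,-1],[0,0,-1],[0,0,-1],[0,0,-1],[0,0,-1],[0,0,-1],[0,0,-1]])

```text
time: 4.0
tool_pos: [0.4788, -0.0237, 0.3664]
tcp_rot: [2.62, 1.734, 0.0]
wrist_force: [-0.3, -0.5, 0.8]
width: 0.998
grip_force: 0.0
```

Emit:
apply_moves(fingers=[1,1,1,1,1,1,1,1], travel=[[0,0,0],[0,0,0],[0,0,0],[0,0,0],[0,0,0],[0,0,0],[0,0,0],[0,0,0]], rotation=[[0,0,-1],[0,0,-1],[0,0,-1],[0,0,-1],[0,0,-1],[0,0,-1],[0,0,-0.3],[0,0,0]])

```text
time: 4.8
tool_pos: [0.4788, -0.0237, 0.3664]
tcp_rot: [1.922, 2.485, 0.0]
wrist_force: [-0.2, -0.4, -0.1]
width: 0.999
grip_force: 0.0
```

```bash
cat > fit.py <<'E'
from h import *
from scipy.optimize import least_squares
C={n:read_camera(n) for n in("scene","top")}
c=C["scene"]; np.savez("cam.npz",P=P(c),Pt=P(C["top"])); cv2.imwrite("ref.png",c["image"][:,:,::-1])
I0={n:cv2.imread(f"pics/{n}0.png") for n in C}
crop=cv2.resize(np.hstack([I0["scene"][150:330,200:400],I0["top"][130:310,245:475]]),None,fx=1.8,fy=1.8,interpolation=cv2.INTER_CUBIC)
cv2.imwrite("pics/crop1.png",crop)
obs=[("knob","scene",(327.6,179.4),3),("knob","top",(350.9,252.6),3)]
for n in C:
    h=cv2.cvtColor(I0[n],cv2.COLOR_BGR2GRAY)
    t=regions_of(n,"deck")[0]; 
    m=(cv2.dilate(t["mask"].astype(np.uint8),np.ones((9,9)))>0)&(h>195)
    k,l,st,_=cv2.connectedComponentsWithStats(m.astype(np.uint8)); m=l==1+np.argmax(st[1:,4])
    hull=cv2.convexHull(np.argwhere(m)[:,::-1].astype(np.int32))
    q=cv2.approxPolyN(hull,4,ensure_convex=True) if hasattr(cv2,"approxPolyN") else cv2.approxPolyDP(hull,6,True)
    print(n,m.sum(),q.reshape(-1,2).tolist())
E
python3 fit.py
```

```text
scene 1277 [[292, 256], [263, 231], [292, 207], [320, 230]]
top 1239 [[332, 214], [326, 195], [369, 181], [380, 217]]
```

View pics/crop1.png

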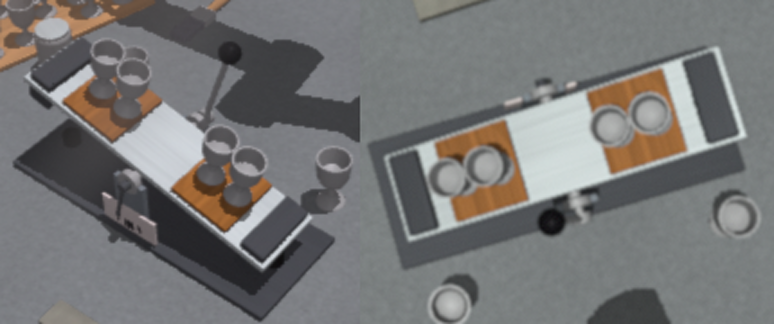

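```bash
cat > fit2.py <<'E'
from h import *
from scipy.optimize import least_squares
Z=np.load("cam.npz"); Ps=dict(scene=Z["P"],top=Z["Pt"])
rx=lambda q:R.from_rotvec([q,0,0])
D=lambda sx,sy:("d",[.065*sx,.25*sy,.018]); B=lambda sx,sy:("b",[.1*sx,.27*sy,.012])
K=("k",None)
obs=[(K,"scene",(327.6,179.4),3),(K,"top",(350.9,252.6),3)]
s=lambda u,v:(u/1.8+200,v/1.8+150); t=lambda u,v:((u-360)/1.8+245,v/1.8+130)
for o,uv in [(D(1,1),(262,268)),(D(-1,1),(312,225)),(D(1,-1),(25,78)),(D(-1,-1),(75,40)),(B(1,1),(262,320)),(B(-1,1),(335,238)),(B(1,-1),(14,163))]: obs.append((o,"scene",s(*uv),1))
for o,uv in [(D(1,1),(386,158)),(D(-1,1),(409,241)),(D(1,-1),(718,48)),(D(-1,-1),(745,135)),(B(-1,1),(403,268)),(B(1,1),(370,143)),(B(-1,-1),(743,170))]: obs.append((o,"top",t(*uv),1))
def pt(o,p):
    x,y,a,phi,al=p
    L={"d":lambda v:rx(phi).apply(v)+[0,0,.12],"b":np.array,"k":lambda v:np.array([-.105,0,.12])+rx(al).apply([0,0,.17])}[o[0]](o[1])
    return R.from_rotvec([0,0,a]).apply(L)+[x,y,0]
f=lambda p:np.concatenate([w*(proj(Ps[n],pt(o,p))-np.array(l)) for o,n,l,w in obs])
r=least_squares(f,[.59,-.055,.26,-.25,-.25],loss="soft_l1"); print(r.x, pt(K,r.x)); print(f(r.x).reshape(-1,2).round(1).tolist())
g=lambda q:f([*q,-.25,-.25]); r=least_squares(g,[.59,-.055,.26],loss="soft_l1"); print(r.x,pt(K,[*r.x,-.25,-.25])); print(g(r.x).reshape(-1,2).round(1).tolist())
np.save("stand.npy",r.x)
st=read_state();print(st["time"],R.from_rotvec(st["tcp_rot"]).as_matrix().round(3))
E
python3 fit2.py
```

```text
[ 0.59317233 -0.04824691  0.26153462 -0.24570609 -0.31166914] [ 0.478264   -0.02503865  0.28180992]
[[-0.5, 0.4], [0.1, 0.7], [0.8, 0.7], [0.6, -4.5], [-1.2, -0.7], [2.2, -1.8], [-0.5, -0.9], [0.2, -0.4], [-1.7, -0.9], [-2.0, -1.8], [-1.2, -0.3], [-0.4, -1.9], [0.6, 0.5], [-0.5, 0.5], [-2.2, -0.5], [1.2, -0.7]]
[ 0.59136615 -0.04475358  0.25525592] [ 0.47914876 -0.03056943  0.28471511]
[[-4.9, -4.7], [7.6, -0.8], [1.6, 1.7], [1.7, -3.4], [0.2, -0.8], [3.8, -1.9], [0.3, -0.1], [1.3, 0.5], [-0.4, -0.9], [-3.2, -1.6], [-2.7, -0.1], [-1.5, -0.7], [-0.9, 1.9], [-2.2, 0.7], [-3.4, -0.5], [-0.1, 0.6]]
5.0 [[-0.25   0.968  0.   ]
 [ 0.968  0.25  -0.   ]
 [-0.     0.    -1.   ]]
```

Emit:
apply_moves(fingers=[1,1,1,1,1,0,0,0,0,0,0,0], travel=[[0,0,0.5],[0,0,0.5],[-0.02,0,0.5],[0,0,0.4],[0,0,0.2],[0,0,0],[0,0,0],[0,0,0],[0,0,0],[0,0,0],[0,0,0],[0,0,0]], rotation=[[0,0,0],[0,0,0],[0,0,0],[0,0,0],[0,0,0],[0,0,0],[0,0,0],[0,0,0],[0,0,0],[0,0,0],[0,0,0],[0,0,0]], newtons=40)

```text
time: 6.2
tool_pos: [0.4792, -0.0246, 0.2631]
tcp_rot: [1.922, 2.484, 0.001]
wrist_force: [-3.5, 0.5, 5.5]
width: 0.395
grip_force: 39.5
```

```bash
cat > ctl.py <<'E'
import sys,json,os
from h import *
from scipy.optimize import least_squares, lsq_linear
SX,SY,A=.5932,-.0482,.2615
EY=np.array([-np.sin(A),np.cos(A)]); W=R.from_rotvec([0,0,A]); O=np.array([SX,SY,0]); PH0=-.25
M=np.load("cam.npz")["P"]; ref=cv2.cvtColor(cv2.imread("ref.png"),cv2.COLOR_BGR2GRAY)
def d2w(L,phi): return W.apply(R.from_rotvec([phi,0,0]).apply(L)+[0,0,.12])+O
def pix(X): h=np.c_[X,np.ones(len(X))]@M.T; return h[:,:2]/h[:,2:]
Hd=np.column_stack([M@np.append(W.apply(R.from_rotvec([PH0,0,0]).apply(e)),0) for e in np.eye(3)[:2]]+[M@np.append(d2w(np.array([0,0,.018]),PH0),1)])
def feats():
    regs=[[(-.06,.165),(.066,.165),(.066,.252),(-.06,.252)],[(0,-.19),(.066,-.19),(.066,-.252),(0,-.252)],[(-.05,-.03),(.068,-.03),(.068,.03),(-.05,.03)],[(.045,-.25),(.07,-.25),(.07,.25),(.045,.25)]]
    m=np.zeros(ref.shape,np.uint8)
    for r in regs: cv2.fillPoly(m,[pix(d2w(np.c_[np.array(r),np.full(4,.018)],PH0)).astype(np.int32)],255)
    p=cv2.goodFeaturesToTrack(ref,60,.02,5,mask=cv2.dilate(m,np.ones((5,5))),blockSize=5).reshape(-1,2)
    q=np.linalg.solve(Hd,np.c_[p,np.ones(len(p))].T).T; q=q[:,:2]/q[:,2:]
    return p,np.c_[q,np.full(len(q),.018)]
FP,FL=feats()
def phi_of(img,g):
    im=cv2.cvtColor(img,cv2.COLOR_RGB2GRAY)
    for _ in range(2):
        gs=pix(d2w(FL,g)).astype(np.float32)
        q,st,e=cv2.calcOpticalFlowPyrLK(ref,im,FP.astype(np.float32),gs.copy(),winSize=(13,13),maxLevel=1,flags=cv2.OPTFLOW_USE_INITIAL_FLOW)
        ok=(st.ravel()>0)
        r=least_squares(lambda x:(pix(d2w(FL[ok],x[0]))-q[ok]).ravel(),[g],loss="soft_l1",f_scale=.3)
        g=r.x[0]
    return g,np.median(abs(r.fun)),ok.sum()
K,B,LD,I,G=.40,.02,.03,.168,.56
def acc(phi,v,al,da,tau,G=G): return (G*phi+K*(al-phi)+LD*(da-v)-B*v+tau)/I
def sim(x0,tau,ts,knots,G=G,h=.01):
    kt,ka=np.array(knots).T; phi,v=x0; t=ts[0]; out=[]
    for T in ts:
        n=max(int(round((T-t)/h)),0)
        for i in range(n):
            a=np.interp([t,t+h],kt,ka); v+=h*acc(phi,v,a[0],(a[1]-a[0])/h,tau,G); phi+=h*v; t+=h
        out.append(phi)
    return np.array(out),v
def alpha_of(pos,sp): return -np.arcsin((pos[:2]@EY-sp)/.17)
def load(): return json.load(open("log.json")) if os.path.exists("log.json") else None
E
cat > step.py <<'E'
# usage: step.py rows_executed n_images n_plan ref [free]
from ctl import *
nrow,ni,npl,rf=int(sys.argv[1]),int(sys.argv[2]),int(sys.argv[3]),float(sys.argv[4]); free=len(sys.argv)>5
L=load(); s=read_state()
if L is None:
    L=dict(sp=float(s["tool_pos"][:2]@EY-.17*np.sin(.30)),m=[],k=[[s["time"],-.30]],z0=float(s["tool_pos"][2]),rows=[])
sp=L["sp"]; al=float(alpha_of(s["tool_pos"],sp))
t0,a0=L["k"][-1]
if nrow:   # planned alphas spread over rows, ending at the measured one
    pl=L["rows"][:nrow]; pl=np.array(pl) if len(pl)==nrow else np.linspace(a0,al,nrow+1)[1:]
    pl=pl+np.linspace(0,al-pl[-1],nrow)
    for i,a in enumerate(pl): L["k"].append([s["time"]-.1*(nrow-1-i),float(a)])
g=L["m"][-1][1] if L["m"] else PH0
for i in range(ni):
    t=read_state()["time"]; c=read_camera("scene"); ph,e,n=phi_of(c["image"],g); g=ph
    L["m"].append([t,float(ph)]); print("t %.2f phi %.4f res %.2f n %d"%(t,ph,e,n))
s=read_state(); tn=s["time"]; L["k"].append([tn,al]); 
print("t",tn,"alpha %.4f"%al,"tcp",s["tool_pos"].round(4),"F",s["wrist_force"].round(1),"grip",round(s["grip_force"],1))
cv2.imwrite("last.png",c["image"][:,:,::-1])
if free:
    m=np.array([x for x in L["m"] if x[0]>=tn-4 and x[0]>=float(sys.argv[5])]); 
    def res(p):
        y,_=sim(p[:2],p[2],m[:,0],L["k"],p[3]); return np.r_[(y-m[:,1])/.003,p[2]/.08,(p[3]-G)/.03]
    r=least_squares(res,[m[0,1],0,L.get("tau",0),G]); y,_=sim(r.x[:2],r.x[2],np.r_[m[:,0],tn],L["k"],r.x[3])
    _,v=sim(r.x[:2],r.x[2],np.r_[m[:,0],tn],L["k"],r.x[3]); phi=y[-1]; tau,Gf=r.x[2:]; L["tau"]=float(tau)
    print("est phi %.4f v %.4f tau %.4f G %.3f rms %.4f bal-alpha %.4f"%(phi,v,tau,Gf,np.sqrt(np.mean((y[:-1]-m[:,1])**2)),-tau/K))
    N=25; kt=tn+.1*np.arange(N+1); ts=kt
    def tr(d):
        ka=al+np.r_[0,np.cumsum(d)]; kn=np.c_[kt,ka]; P=[];v_=v; p_=phi; V=[]
        for i in range(N):
            for j in range(5):
                h=.02; a=ka[i]+(ka[i+1]-ka[i])*(j+.5)/5; v_+=h*acc(p_,v_,a,d[i]/.1,tau,Gf); p_+=h*v_
            P.append(p_);V.append(v_)
        return np.array(P),np.array(V),ka[1:]
    ab=-(tau+(Gf-K)*rf)/K
    f=lambda d:(lambda P,V,a:np.r_[(P-rf)*4,V*1.5,d*3,(a-ab)*.3,(P[-1]-rf)*20,V[-1]*20])(*tr(d))
    b=f(np.zeros(N)); J=np.column_stack([f(e)-b for e in np.eye(N)])
    d=lsq_linear(J,-b,bounds=(-.12,.12)).x; P_,V_,a_=tr(d); print("pred phi",P_[:npl].round(3),"v",V_[:npl].round(3),"max",P_.max().round(3),"vmax",V_.max().round(3))
    aa=a_[:npl]
else:
    aa=al+np.array([.02]*npl)*rf/.02/npl if npl else np.array([])
L["rows"]=[float(x) for x in aa]
if npl:
    full=np.r_[al,aa]; y=-.17*np.sin(full); z=.17*np.cos(full)
    zc=s["tool_pos"][2]-L["z0"]-(.17*np.cos(al)-.17*np.cos(.30))
    dz=-np.diff(z)/.05; dz[0]+=zc/.05*.5
    print("alphas",aa.round(3)); print("travel",[[float(a),0,float(b)] for a,b in zip((np.diff(y)/.05).round(2),dz.round(2))])
json.dump(L,open("log.json","w"))
E
python3 - <<'E'
from h import *
cv2.imwrite("pics/g1.png",cv2.resize(read_camera("scene")["image"][100:340,200:440,::-1],None,fx=2.4,fy=2.4))
E
python3 step.py 0 2 6 0.12
```

```text
t 6.25 phi -0.2502 res 0.01 n 42
t 6.30 phi -0.2502 res 0.01 n 42
t 6.35 alpha -0.3000 tcp [ 0.4791 -0.0246  0.263 ] F [-2.7  1.1  6.2] grip 39.5
alphas [-0.28 -0.28 -0.28 -0.28 -0.28 -0.28]
travel [[-0.07, 0, -0.02], [0.0, 0, -0.0], [0.0, 0, -0.0], [0.0, 0, -0.0], [0.0, 0, -0.0], [0.0, 0, -0.0]]
```

View pics/g1.png

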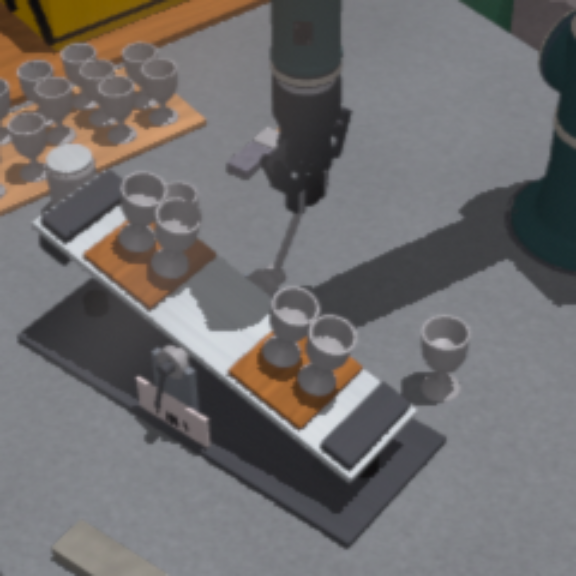

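The knob is gripped, at about (300,190) in the crop, and the deck is still on its left stop. Tracking is clean.

```bash
sed -i 's/,\[(-.05,-.03),(.068,-.03),(.068,.03),(-.05,.03)\]//' ctl.py
sed -i 's|aa=al+np.array.*|aa=al+rf*np.arange(1,npl+1)/npl if npl else np.array([])|' step.py; python3 -c "
from ctl import *
print(len(FP))"
```

```text
38
```

Emit:
apply_moves(fingers=[0,0,0,0], travel=[[-0.13,0,-0.03],[-0.13,0,-0.03],[-0.14,0,-0.03],[-0.1,0,-0.02]], rotation=[[0,0,0],[0,0,0],[0,0,0],[0,0,0]])

```text
time: 6.75
tool_pos: [0.4856, -0.0489, 0.2688]
tcp_rot: [1.922, 2.484, 0.002]
wrist_force: [-4.1, 0.6, 5.1]
width: 0.396
grip_force: 39.6
```

```bash
python3 step.py 4 2 4 0.1
```

```text
t 6.75 phi -0.2500 res 0.01 n 38
t 6.80 phi -0.2499 res 0.01 n 38
t 6.85 alpha -0.1483 tcp [ 0.4858 -0.0491  0.2687] F [-3.9  1.7  6.9] grip 39.8
alphas [-0.123 -0.098 -0.073 -0.048]
travel [[-0.08, 0, -0.01], [-0.08, 0, -0.01], [-0.08, 0, -0.01], [-0.08, 0, -0.01]]
```

Emit:
apply_moves(fingers=[0,0,0,0], travel=[[-0.08,0,-0.01],[-0.08,0,-0.01],[-0.08,0,-0.01],[-0.08,0,-0.01]], rotation=[[0,0,0],[0,0,0],[0,0,0],[0,0,0]])

```text
time: 7.25
tool_pos: [0.4897, -0.0643, 0.2702]
tcp_rot: [1.922, 2.484, 0.002]
wrist_force: [-2.6, 1.6, 5.5]
width: 0.395
grip_force: 40.0
```

```bash
sleep 1; python3 step.py 4 2 4 0.1
```

```text
t 7.25 phi -0.2499 res 0.01 n 38
t 7.30 phi -0.2499 res 0.01 n 38
t 7.35 alpha -0.0541 tcp [ 0.4899 -0.0646  0.2701] F [-2.9  1.3  6.6] grip 40.1
alphas [-0.029 -0.004  0.021  0.046]
travel [[-0.08, 0, -0.01], [-0.08, 0, -0.0], [-0.08, 0, 0.0], [-0.08, 0, 0.0]]
```

Emit:
apply_moves(fingers=[0,0,0,0], travel=[[-0.08,0,-0.01],[-0.08,0,0],[-0.08,0,0],[-0.08,0,0]], rotation=[[0,0,0],[0,0,0],[0,0,0],[0,0,0]])

```text
time: 7.75
tool_pos: [0.4939, -0.08, 0.2701]
tcp_rot: [1.923, 2.483, 0.001]
wrist_force: [-2.1, 2.1, 5.1]
width: 0.398
grip_force: 40.5
```

```bash
python3 step.py 4 2 4 0.08
```

```text
t 7.75 phi -0.2499 res 0.00 n 38
t 7.80 phi -0.2500 res 0.00 n 38
t 7.85 alpha 0.0416 tcp [ 0.494  -0.0802  0.2701] F [-2.2  0.6  6.2] grip 40.5
alphas [0.062 0.082 0.102 0.122]
travel [[-0.07, 0, -0.0], [-0.07, 0, 0.0], [-0.07, 0, 0.01], [-0.07, 0, 0.01]]
```

Emit:
apply_moves(fingers=[0,0,0,0], travel=[[-0.07,0,0],[-0.07,0,0],[-0.07,0,0.01],[-0.07,0,0.01]], rotation=[[0,0,0],[0,0,0],[0,0,0],[0,0,0]])

```text
time: 8.25
tool_pos: [0.4976, -0.0939, 0.269]
tcp_rot: [1.921, 2.484, 0.001]
wrist_force: [-1.6, 0.5, 4.5]
width: 0.396
grip_force: 40.6
```

```bash
python3 step.py 4 2 4 0.08
```

```text
t 8.25 phi -0.2499 res 0.00 n 38
t 8.30 phi -0.2499 res 0.00 n 38
t 8.35 alpha 0.1267 tcp [ 0.4976 -0.0941  0.2688] F [-1.4  2.   6.4] grip 40.7
alphas [0.147 0.167 0.187 0.207]
travel [[-0.07, 0, 0.0], [-0.07, 0, 0.01], [-0.07, 0, 0.01], [-0.07, 0, 0.01]]
```

Emit:
apply_moves(fingers=[0,0,0,0], travel=[[-0.07,0,0],[-0.07,0,0.01],[-0.07,0,0.01],[-0.07,0,0.01]], rotation=[[0,0,0],[0,0,0],[0,0,0],[0,0,0]])

```text
time: 8.75
tool_pos: [0.5011, -0.1073, 0.2669]
tcp_rot: [1.921, 2.484, 0.001]
wrist_force: [0.6, 1.8, 3.7]
width: 0.401
grip_force: 39.7
```

```bash
python3 step.py 4 2 4 0.08
```

```text
t 8.75 phi -0.2472 res 0.06 n 38
t 8.80 phi -0.2464 res 0.10 n 38
t 8.85 alpha 0.2091 tcp [ 0.5011 -0.1074  0.2668] F [1.9 2.  3.4] grip 39.7
alphas [0.229 0.249 0.269 0.289]
travel [[-0.07, 0, 0.01], [-0.07, 0, 0.02], [-0.07, 0, 0.02], [-0.07, 0, 0.02]]
```

Emit:
apply_moves(fingers=[0,0,0], travel=[[0,0,0],[0,0,0],[0,0,0]], rotation=[[0,0,0],[0,0,0],[0,0,0]])

```text
time: 9.15
tool_pos: [0.5009, -0.1068, 0.2669]
tcp_rot: [1.922, 2.484, 0.001]
wrist_force: [3.2, 2.1, 3.7]
width: 0.4
grip_force: 39.7
```

```bash
python3 - <<'E'
import json;L=json.load(open("log.json"));L["rows"]=[];json.dump(L,open("log.json","w"))
E
python3 step.py 3 2 5 0 8.7
```

```text
t 9.15 phi -0.2281 res 0.18 n 38
t 9.20 phi -0.2247 res 0.17 n 38
t 9.25 alpha 0.2061 tcp [ 0.5009 -0.1068  0.2669] F [3.  2.6 3.3] grip 39.7
est phi -0.2198 v 0.0939 tau -0.0151 G 0.561 rms 0.0003 bal-alpha 0.0379
pred phi [-0.208 -0.191 -0.17  -0.147 -0.124] v [0.142 0.186 0.218 0.234 0.234] max -0.0 vmax 0.234
alphas [0.312 0.323 0.28  0.213 0.141]
travel [[-0.35, 0, 0.09], [-0.04, 0, 0.01], [0.14, 0, -0.04], [0.22, 0, -0.06], [0.24, 0, -0.04]]
```

Emit:
apply_moves(fingers=[0,0,0,0], travel=[[-0.35,0,0.09],[-0.04,0,0.01],[0.14,0,-0.04],[0.22,0,-0.06]], rotation=[[0,0,0],[0,0,0],[0,0,0],[0,0,0]])

```text
time: 9.65
tool_pos: [0.5012, -0.1089, 0.2659]
tcp_rot: [-1.926, -2.482, -0.001]
wrist_force: [7.1, 3.0, -4.9]
width: 0.396
grip_force: 40.1
```

```bash
python3 step.py 4 2 6 0 8.7
```

```text
t 9.65 phi -0.1603 res 0.45 n 38
t 9.70 phi -0.1539 res 0.57 n 38
t 9.75 alpha 0.2188 tcp [ 0.501  -0.1078  0.2661] F [ 5.5  1.9 -0.2] grip 40.3
est phi -0.1422 v 0.2062 tau -0.0272 G 0.560 rms 0.0010 bal-alpha 0.0681
pred phi [-0.121 -0.101 -0.082 -0.064 -0.049 -0.037] v [0.209 0.201 0.185 0.164 0.14  0.115] max -0.0 vmax 0.209
alphas [0.17  0.119 0.074 0.039 0.015 0.002]
travel [[0.16, 0, -0.04], [0.17, 0, -0.03], [0.15, 0, -0.01], [0.12, 0, -0.01], [0.08, 0, -0.0], [0.05, 0, -0.0]]
```

Emit:
apply_moves(fingers=[0,0,0,0], travel=[[0.16,0,-0.04],[0.17,0,-0.03],[0.15,0,-0.01],[0.12,0,-0.01]], rotation=[[0,0,0],[0,0,0],[0,0,0],[0,0,0]])

```text
time: 10.15
tool_pos: [0.4933, -0.0794, 0.2689]
tcp_rot: [-1.923, -2.484, 0.001]
wrist_force: [8.3, 0.8, -9.1]
width: 0.387
grip_force: 40.5
```

```bash
python3 step.py 4 3 6 0 8.7
python3 - <<'E'
from ctl import *
im=cv2.cvtColor(cv2.imread("last.png"),cv2.COLOR_BGR2GRAY);g=load()["m"][-1][1]
gs=pix(d2w(FL,g)).astype(np.float32)
q,st,e=cv2.calcOpticalFlowPyrLK(ref,im,FP.astype(np.float32),gs.copy(),winSize=(13,13),maxLevel=1,flags=cv2.OPTFLOW_USE_INITIAL_FLOW)
print(np.c_[FL[:,:2],FP,q-gs].round(2).tolist())
E
```

```text
t 10.15 phi -0.0667 res 0.83 n 38
t 10.20 phi -0.0583 res 0.87 n 38
t 10.25 phi -0.0521 res 0.83 n 38
t 10.3 alpha 0.0377 tcp [ 0.4933 -0.0795  0.2688] F [ 7.7  1.8 -7.2] grip 40.7
est phi -0.0448 v 0.1317 tau -0.0289 G 0.558 rms 0.0009 bal-alpha 0.0723
pred phi [-0.033 -0.023 -0.016 -0.01  -0.006 -0.003] v [0.11  0.087 0.067 0.049 0.034 0.023] max 0.0 vmax 0.11
alphas [0.016 0.006 0.005 0.009 0.017 0.027]
travel [[0.07, 0, -0.02], [0.03, 0, -0.0], [0.0, 0, -0.0], [-0.02, 0, 0.0], [-0.03, 0, 0.0], [-0.03, 0, 0.0]]
[[0.06, 0.24, 345.0, 296.0, -0.3, -0.09], [0.06, 0.2, 333.0, 286.0, -0.45, -1.02], [0.06, 0.06, 294.0, 255.0, -0.42, -0.71], [0.06, -0.2, 227.0, 202.0, -0.2, 0.16], [0.06, -0.17, 234.0, 206.0, 0.24, 0.19], [0.06, 0.17, 325.0, 280.0, -0.25, -0.4], [-0.06, 0.24, 371.0, 269.0, -0.2, -0.2], [0.06, -0.06, 262.0, 230.0, -0.23, -0.1], [-0.06, 0.19, 356.0, 258.0, -1.05, -0.71], [0.06, -0.24, 216.0, 192.0, -0.03, -0.16], [0.07, -0.18, 228.0, 208.0, 0.79, 1.35], [0.07, 0.01, 279.0, 248.0, 0.91, 0.71], [-0.06, 0.17, 352.0, 254.0, -0.42, -0.59], [0.04, -0.02, 279.0, 235.0, -22.48, -6.8
[... 299 characters left out ...]
03, 0.16, 341.0, 259.0, -18.83, 17.56], [-0.02, 0.26, 366.0, 283.0, -3.58, 3.77], [-0.01, 0.24, 360.0, 281.0, -7.54, 7.38], [0.0, 0.17, 338.0, 268.0, -7.16, 4.96], [0.02, -0.26, 221.0, 183.0, 0.3, -11.26], [0.06, 0.1, 304.0, 264.0, -3.23, -2.3], [-0.01, -0.2, 244.0, 189.0, -1.14, 0.6], [0.06, -0.1, 251.0, 221.0, -0.5, -0.22], [0.02, -0.2, 238.0, 194.0, -3.14, 2.22], [0.0, -0.25, 228.0, 182.0, 3.97, -6.01], [0.06, 0.12, 311.0, 269.0, 0.7, 0.11], [0.06, 0.15, 319.0, 275.0, -1.03, -0.87], [0.06, -0.13, 246.0, 216.0, -0.79, -0.46], [0.06, -0.22, 222.0, 198.0, -0.48, -0.32], [0.06, 0.22, 339.0, 292.0, -0.99, -1.06], [0.05, 0.26, 352.0, 298.0, 0.06, 0.32], [0.05, 0.11, 310.0, 263.0, -5.62, -3.91]]
```

Emit:
apply_moves(fingers=[0,0,0,0], travel=[[0.07,0,0],[0.03,0,0.01],[0,0,0.01],[-0.02,0,0]], rotation=[[0,0,0],[0,0,0],[0,0,0],[0,0,0]])

```text
time: 10.7
tool_pos: [0.4925, -0.0761, 0.2689]
tcp_rot: [1.923, 2.484, -0.001]
wrist_force: [6.3, -0.2, -1.4]
width: 0.384
grip_force: 40.0
```

```bash
python3 step.py 4 3 6 0 8.7
```

```text
t 10.70 phi -0.0091 res 1.12 n 38
t 10.75 phi -0.0068 res 1.00 n 38
t 10.80 phi -0.0055 res 1.13 n 38
t 10.85 alpha 0.0176 tcp [ 0.4926 -0.0763  0.2689] F [ 5.9 -0.1 -2.5] grip 40.0
est phi -0.0033 v 0.0305 tau -0.0292 G 0.556 rms 0.0008 bal-alpha 0.0730
pred phi [-0.001  0.     0.001  0.001  0.001  0.001] v [ 0.019  0.011  0.005  0.001 -0.002 -0.003] max 0.001 vmax 0.019
alphas [0.027 0.037 0.046 0.054 0.061 0.067]
travel [[-0.03, 0, -0.02], [-0.03, 0, 0.0], [-0.03, 0, 0.0], [-0.03, 0, 0.0], [-0.02, 0, 0.0], [-0.02, 0, 0.0]]
```

Excellent; the model matches. I'll use longer calls now.

Emit:
apply_moves(fingers=[0,0,0,0,0,0], travel=[[-0.03,0,0],[-0.03,0,0],[-0.03,0,0],[-0.03,0,0],[-0.02,0,0],[-0.02,0,0]], rotation=[[0,0,0],[0,0,0],[0,0,0],[0,0,0],[0,0,0],[0,0,0]])

```text
time: 11.45
tool_pos: [0.4946, -0.0838, 0.2691]
tcp_rot: [1.923, 2.484, -0.001]
wrist_force: [5.3, 0.9, -0.5]
width: 0.39
grip_force: 40.1
```

```bash
python3 step.py 6 3 6 0 8.7
```

```text
t 11.45 phi -0.0218 res 1.12 n 38
t 11.50 phi -0.0247 res 1.11 n 38
t 11.55 phi -0.0281 res 1.01 n 38
t 11.6 alpha 0.0647 tcp [ 0.4946 -0.0838  0.2691] F [ 5.8  1.3 -1.7] grip 40.0
est phi -0.0293 v -0.0548 tau -0.0354 G 0.517 rms 0.0017 bal-alpha 0.0885
pred phi [-0.034 -0.036 -0.037 -0.035 -0.032 -0.028] v [-0.038 -0.015  0.006  0.024  0.036  0.042] max 0.0 vmax 0.045
alphas [0.144 0.18  0.187 0.177 0.158 0.136]
travel [[-0.27, 0, 0.02], [-0.12, 0, 0.02], [-0.02, 0, 0.0], [0.03, 0, -0.01], [0.06, 0, -0.01], [0.07, 0, -0.01]]
```

Emit:
apply_moves(fingers=[0,0,0,0], travel=[[-0.27,0,0.02],[-0.12,0,0.02],[-0.02,0,0],[0.03,0,0]], rotation=[[0,0,0],[0,0,0],[0,0,0],[0,0,0]])

```text
time: 12.0
tool_pos: [0.4995, -0.1022, 0.268]
tcp_rot: [1.924, 2.483, 0.0]
wrist_force: [4.1, 1.1, 3.2]
width: 0.389
grip_force: 40.1
```

```bash
python3 step.py 4 3 6 0 10.1
```

```text
t 12.00 phi -0.0368 res 0.99 n 38
t 12.05 phi -0.0362 res 1.00 n 38
t 12.10 phi -0.0353 res 0.95 n 38
t 12.15 alpha 0.1773 tcp [ 0.4994 -0.1018  0.2681] F [5.2 1.1 1.9] grip 40.1
est phi -0.0337 v 0.0386 tau -0.0362 G 0.557 rms 0.0012 bal-alpha 0.0906
pred phi [-0.029 -0.025 -0.02  -0.015 -0.011 -0.008] v [0.046 0.049 0.047 0.042 0.036 0.03 ] max 0.0 vmax 0.049
alphas [0.149 0.123 0.103 0.088 0.078 0.072]
travel [[0.1, 0, -0.02], [0.09, 0, -0.01], [0.07, 0, -0.01], [0.05, 0, -0.0], [0.03, 0, -0.0], [0.02, 0, -0.0]]
```

Emit:
apply_moves(fingers=[0,0,0,0], travel=[[0.08,0,-0.01],[0.08,0,-0.01],[0.06,0,-0.01],[0.05,0,0]], rotation=[[0,0,0],[0,0,0],[0,0,0],[0,0,0]])

```text
time: 12.55
tool_pos: [0.4959, -0.0887, 0.269]
tcp_rot: [1.923, 2.484, -0.0]
wrist_force: [5.7, 1.2, -1.4]
width: 0.388
grip_force: 39.9
```

```bash
python3 step.py 4 3 6 0 10.6
```

```text
t 12.55 phi -0.0106 res 1.06 n 38
t 12.60 phi -0.0072 res 1.03 n 38
t 12.65 phi -0.0037 res 1.09 n 38
t 12.7 alpha 0.0941 tcp [ 0.4959 -0.0887  0.269 ] F [ 6.   1.3 -0.2] grip 40.1
est phi -0.0013 v 0.0576 tau -0.0343 G 0.560 rms 0.0005 bal-alpha 0.0856
pred phi [0.004 0.008 0.01  0.011 0.011 0.01 ] v [ 0.046  0.032  0.018  0.006 -0.003 -0.01 ] max 0.011 vmax 0.046
alphas [0.053 0.033 0.028 0.032 0.041 0.052]
travel [[0.14, 0, -0.02], [0.07, 0, -0.0], [0.02, 0, -0.0], [-0.01, 0, 0.0], [-0.03, 0, 0.0], [-0.04, 0, 0.0]]
```

Emit:
apply_moves(fingers=[0,0,0,0,0], travel=[[0.14,0,-0.02],[0.07,0,0],[0.02,0,0],[-0.01,0,0],[-0.03,0,0]], rotation=[[0,0,0],[0,0,0],[0,0,0],[0,0,0],[0,0,0]])

```text
time: 13.2
tool_pos: [0.4934, -0.0796, 0.269]
tcp_rot: [-1.923, -2.484, 0.001]
wrist_force: [6.6, 0.8, -3.5]
width: 0.383
grip_force: 40.7
```

```bash
python3 step.py 5 3 7 0 11.4
```

```text
t 13.20 phi -0.0003 res 1.24 n 38
t 13.25 phi -0.0016 res 1.28 n 38
t 13.30 phi -0.0016 res 1.23 n 38
t 13.35 alpha 0.0387 tcp [ 0.4935 -0.0798  0.2691] F [ 7.   1.1 -3.2] grip 40.6
est phi -0.0044 v -0.0432 tau -0.0373 G 0.555 rms 0.0012 bal-alpha 0.0933
pred phi [-0.008 -0.012 -0.014 -0.014 -0.014 -0.013 -0.012] v [-0.038 -0.027 -0.014 -0.003  0.006  0.013  0.017] max 0.0 vmax 0.018
alphas [0.098 0.131 0.144 0.145 0.139 0.129 0.119]
travel [[-0.2, 0, -0.0], [-0.11, 0, 0.01], [-0.05, 0, 0.01], [-0.0, 0, 0.0], [0.02, 0, -0.0], [0.03, 0, -0.0], [0.04, 0, -0.0]]
```

Run:
```python
from ctl import *
import ctl
L=load(); m=np.array([x for x in L["m"] if x[0]>9.1])
def run(d,fI):
    ctl.I=fI; k=[[t+d,a] for t,a in L["k"]]
    f=lambda p:(sim(p[:2],p[2],m[:,0],k,p[3])[0]-m[:,1])/.002
    r=least_squares(f,[m[0,1],.08,-.03,.56]); return r
for d in(-.05,0,.05,.1):
    for fI in(.15,.168,.186):
        r=run(d,fI); print(d,fI,r.x.round(4),(np.sqrt(2*r.cost/len(m))*.002).round(5), (r.fun*.002).round(4)[-9:])
```

```text
-0.05 0.15 [-0.226  -0.0066 -0.039   0.4002] 0.00328 [-0.0034 -0.0022 -0.0007  0.0024  0.0019  0.0013  0.0018  0.0011 -0.0014]
-0.05 0.168 [-0.227   0.0274 -0.0389  0.4278] 0.00184 [ 0.0004  0.0014  0.0026  0.0022  0.0013  0.0004  0.0002 -0.0003 -0.0026]
-0.05 0.186 [-0.2282  0.056  -0.0388  0.458 ] 0.00271 [ 0.0032  0.004   0.005   0.002   0.0009 -0.0003 -0.0008 -0.0012 -0.0032]
0 0.15 [-0.2265  0.0209 -0.0374  0.4554] 0.00344 [-0.0049 -0.0043 -0.0034 -0.0019 -0.0023 -0.0029  0.0036  0.0035  0.0017]
0 0.168 [-0.2272  0.0489 -0.0375  0.4787] 0.00165 [-0.0009 -0.0005  0.0002 -0.0014 -0.0023 -0.0032  0.0018  0.0018  0.0002]
0 0.186 [-0.2282  0.0735 -0.0374  0.506 ] 0.00223 [ 0.002   0.0024  0.003  -0.0011 -0.0022 -0.0034  0.0006  0.0008 -0.0007]
0.05 0.15 [-0.2274  0.0533 -0.0357  0.5164] 0.00443 [-0.0055 -0.0054 -0.0051 -0.0058 -0.0063 -0.0068  0.0046  0.0051  0.0039]
0.05 0.168 [-0.2279  0.0749 -0.0359  0.5355] 0.00305 [-0.0016 -0.0016 -0.0014 -0.0048 -0.0057 -0.0065  0.0029  0.0035  0.0024]
0.05 0.186 [-0.2286  0.095  -0.0359  0.5598] 0.00313 [ 0.0014  0.0014  0.0015 -0.0041 -0.0052 -0.0063  0.0017  0.0023  0.0013]
0.1 0.15 [-0.2285  0.0887 -0.0339  0.5815] 0.00559 [-0.0054 -0.0058 -0.006  -0.0093 -0.0098 -0.0104  0.0051  0.0061  0.0055]
0.1 0.168 [-0.2288  0.1042 -0.0342  0.5972] 0.00452 [-0.0016 -0.002  -0.0023 -0.008  -0.0088 -0.0096  0.0036  0.0046  0.004 ]
0.1 0.186 [-0.2293  0.1198 -0.0343  0.6186] 0.00442 [ 0.0013  0.0009  0.0006 -0.0069 -0.008  -0.0091  0.0024  0.0035  0.0029]
```

Emit:
apply_moves(fingers=[0,0,0,0,0], travel=[[-0.18,0,0],[-0.09,0,0.01],[-0.03,0,0],[0,0,0],[0.02,0,0]], rotation=[[0,0,0],[0,0,0],[0,0,0],[0,0,0],[0,0,0]])

```text
time: 13.85
tool_pos: [0.497, -0.0931, 0.2689]
tcp_rot: [-1.923, -2.483, -0.0]
wrist_force: [5.7, 1.9, -2.5]
width: 0.385
grip_force: 40.5
```

```bash
sed -i 's/,G=.40,.02,.03,.168,.56/,G=.40,.02,.03,.168,.50/' ctl.py; python3 step.py 5 3 7 0 11.9
```

```text
t 13.85 phi -0.0219 res 1.11 n 38
t 13.90 phi -0.0231 res 1.10 n 38
t 13.95 phi -0.0234 res 1.16 n 38
t 14.0 alpha 0.1210 tcp [ 0.497  -0.0929  0.2688] F [ 5.8  1.  -2. ] grip 40.6
est phi -0.0241 v -0.0108 tau -0.0395 G 0.500 rms 0.0008 bal-alpha 0.0987
pred phi [-0.025 -0.024 -0.022 -0.02  -0.017 -0.015 -0.012] v [-0.     0.011  0.019  0.025  0.028  0.029  0.027] max 0.0 vmax 0.029
alphas [0.143 0.149 0.144 0.134 0.122 0.111 0.102]
travel [[-0.08, 0, 0.0], [-0.02, 0, 0.0], [0.02, 0, -0.0], [0.03, 0, -0.0], [0.04, 0, -0.01], [0.04, 0, -0.0], [0.03, 0, -0.0]]
```

Emit:
apply_moves(fingers=[0,0,0,0,0,0,0], travel=[[-0.08,0,0],[-0.02,0,0],[0.02,0,0],[0.03,0,0],[0.04,0,0],[0.04,0,0],[0.03,0,0]], rotation=[[0,0,0],[0,0,0],[0,0,0],[0,0,0],[0,0,0],[0,0,0],[0,0,0]])

```text
time: 14.7
tool_pos: [0.4963, -0.09, 0.269]
tcp_rot: [-1.923, -2.484, -0.0]
wrist_force: [6.6, 1.0, -2.1]
width: 0.389
grip_force: 40.6
```

```bash
python3 step.py 7 3 8 0 12.5
```

```text
t 14.70 phi -0.0007 res 1.22 n 38
t 14.75 phi 0.0011 res 1.40 n 38
t 14.80 phi 0.0029 res 1.29 n 38
t 14.85 alpha 0.1025 tcp [ 0.4963 -0.09    0.269 ] F [ 6.6  1.5 -1.5] grip 40.7
est phi 0.0053 v 0.0453 tau -0.0376 G 0.496 rms 0.0011 bal-alpha 0.0940
pred phi [0.009 0.012 0.013 0.014 0.013 0.012 0.01  0.008] v [ 0.035  0.022  0.009 -0.002 -0.01  -0.015 -0.017 -0.018] max 0.014 vmax 0.035
alphas [0.063 0.045 0.041 0.045 0.055 0.066 0.076 0.085]
travel [[0.13, 0, -0.02], [0.06, 0, -0.0], [0.01, 0, -0.0], [-0.02, 0, 0.0], [-0.03, 0, 0.0], [-0.04, 0, 0.0], [-0.04, 0, 0.0], [-0.03, 0, 0.0]]
```

Emit:
apply_moves(fingers=[0,0,0,0,0,0], travel=[[0.12,0,0],[0.05,0,0],[0.01,0,0],[-0.02,0,0],[-0.03,0,0],[-0.04,0,0]], rotation=[[0,0,0],[0,0,0],[0,0,0],[0,0,0],[0,0,0],[0,0,0]])

```text
time: 15.45
tool_pos: [0.4951, -0.086, 0.2691]
tcp_rot: [1.923, 2.484, -0.0]
wrist_force: [6.5, 1.1, -1.7]
width: 0.387
grip_force: 40.8
```

```bash
python3 step.py 6 3 8 0 13.1
```

```text
t 15.45 phi 0.0143 res 1.34 n 38
t 15.50 phi 0.0141 res 1.22 n 38
t 15.55 phi 0.0136 res 1.24 n 38
t 15.6 alpha 0.0775 tcp [ 0.4952 -0.086   0.2691] F [ 6.1  0.5 -0.7] grip 40.7
est phi 0.0136 v -0.0076 tau -0.0372 G 0.496 rms 0.0009 bal-alpha 0.0931
pred phi [0.013 0.011 0.01  0.008 0.007 0.006 0.004 0.003] v [-0.011 -0.013 -0.015 -0.015 -0.015 -0.013 -0.012 -0.01 ] max 0.013 vmax 0.0
alphas [0.075 0.078 0.082 0.086 0.091 0.094 0.097 0.098]
travel [[0.01, 0, -0.01], [-0.01, 0, 0.0], [-0.01, 0, 0.0], [-0.02, 0, 0.0], [-0.01, 0, 0.0], [-0.01, 0, 0.0], [-0.01, 0, 0.0], [-0.01, 0, 0.0]]
```

Emit:
apply_moves(fingers=[0,0,0,0,0,0,0,0], travel=[[0.01,0,0],[-0.01,0,0],[-0.01,0,0],[-0.02,0,0],[-0.01,0,0],[-0.01,0,0],[-0.01,0,0],[-0.01,0,0]], rotation=[[0,0,0],[0,0,0],[0,0,0],[0,0,0],[0,0,0],[0,0,0],[0,0,0],[0,0,0]])

```text
time: 16.4
tool_pos: [0.496, -0.0892, 0.269]
tcp_rot: [-1.923, -2.484, -0.0]
wrist_force: [5.1, 1.9, -2.2]
width: 0.383
grip_force: 40.8
```

```bash
python3 step.py 8 3 8 0 13.8
```

```text
t 16.40 phi 0.0059 res 1.29 n 38
t 16.45 phi 0.0058 res 1.31 n 38
t 16.50 phi 0.0055 res 1.33 n 38
t 16.55 alpha 0.0976 tcp [ 0.496  -0.0893  0.269 ] F [ 6.   1.6 -1.3] grip 40.7
est phi 0.0049 v -0.0050 tau -0.0371 G 0.504 rms 0.0007 bal-alpha 0.0927
pred phi [0.004 0.004 0.004 0.003 0.003 0.002 0.002 0.001] v [-0.005 -0.005 -0.005 -0.005 -0.005 -0.004 -0.004 -0.003] max 0.004 vmax -0.0
alphas [0.093 0.091 0.091 0.091 0.092 0.092 0.093 0.094]
travel [[0.01, 0, -0.01], [0.01, 0, -0.0], [0.0, 0, -0.0], [-0.0, 0, 0.0], [-0.0, 0, 0.0], [-0.0, 0, 0.0], [-0.0, 0, 0.0], [-0.0, 0, 0.0]]
```

Very calm.

Emit:
apply_moves(fingers=[0,0,0,0,0,0,0,0], travel=[[0.01,0,0],[0.01,0,0],[0,0,0],[0,0,0],[0,0,0],[0,0,0],[0,0,0],[0,0,0]], rotation=[[0,0,0],[0,0,0],[0,0,0],[0,0,0],[0,0,0],[0,0,0],[0,0,0],[0,0,0]])

```text
time: 17.35
tool_pos: [0.4958, -0.0883, 0.269]
tcp_rot: [-1.923, -2.484, 0.0]
wrist_force: [6.4, 0.3, -1.0]
width: 0.382
grip_force: 40.6
```

```bash
python3 step.py 8 3 8 0 14.6
```

```text
t 17.35 phi 0.0053 res 1.29 n 38
t 17.40 phi 0.0053 res 1.31 n 38
t 17.45 phi 0.0053 res 1.29 n 38
t 17.5 alpha 0.0918 tcp [ 0.4958 -0.0883  0.269 ] F [ 5.   1.3 -2.6] grip 40.6
est phi 0.0055 v 0.0022 tau -0.0363 G 0.500 rms 0.0001 bal-alpha 0.0908
pred phi [0.006 0.006 0.005 0.005 0.004 0.004 0.003 0.002] v [ 0.    -0.002 -0.004 -0.005 -0.006 -0.006 -0.006 -0.006] max 0.006 vmax 0.0
alphas [0.084 0.081 0.081 0.082 0.085 0.087 0.089 0.091]
travel [[0.03, 0, -0.01], [0.01, 0, -0.0], [0.0, 0, -0.0], [-0.01, 0, 0.0], [-0.01, 0, 0.0], [-0.01, 0, 0.0], [-0.01, 0, 0.0], [-0.01, 0, 0.0]]
```

Emit:
apply_moves(fingers=[0,0,0,0,0,0,0,0], travel=[[0.03,0,0],[0.01,0,0],[0,0,0],[-0.01,0,0],[-0.01,0,0],[-0.01,0,0],[-0.01,0,0],[0,0,0]], rotation=[[0,0,0],[0,0,0],[0,0,0],[0,0,0],[0,0,0],[0,0,0],[0,0,0],[0,0,0]])

```text
time: 18.3
tool_pos: [0.4958, -0.0883, 0.269]
tcp_rot: [-1.923, -2.484, 0.0]
wrist_force: [6.2, 1.3, -1.5]
width: 0.386
grip_force: 40.8
```

```bash
python3 step.py 8 3 8 0 15.4
```

```text
t 18.30 phi 0.0008 res 1.30 n 38
t 18.35 phi 0.0005 res 1.29 n 38
t 18.40 phi -0.0000 res 1.24 n 38
t 18.45 alpha 0.0919 tcp [ 0.4958 -0.0883  0.2691] F [ 6.   0.6 -1.5] grip 40.7
est phi -0.0002 v -0.0066 tau -0.0365 G 0.500 rms 0.0002 bal-alpha 0.0913
pred phi [-0.001 -0.001 -0.001 -0.001 -0.001 -0.001 -0.001 -0.001] v [-0.005 -0.003 -0.002 -0.     0.001  0.001  0.002  0.002] max 0.0 vmax 0.002
alphas [0.096 0.098 0.098 0.097 0.096 0.095 0.094 0.092]
travel [[-0.01, 0, -0.01], [-0.01, 0, 0.0], [-0.0, 0, 0.0], [0.0, 0, -0.0], [0.0, 0, -0.0], [0.0, 0, -0.0], [0.0, 0, -0.0], [0.0, 0, -0.0]]
```

Emit:
apply_moves(fingers=[0,0,0,0,0,0,0,0], travel=[[-0.01,0,0],[-0.01,0,0],[0,0,0],[0,0,0],[0.01,0,0],[0,0,0],[0.01,0,0],[0,0,0]], rotation=[[0,0,0],[0,0,0],[0,0,0],[0,0,0],[0,0,0],[0,0,0],[0,0,0],[0,0,0]])

```text
time: 19.25
tool_pos: [0.4958, -0.0882, 0.2691]
tcp_rot: [-1.923, -2.484, 0.0]
wrist_force: [6.2, 1.6, -1.7]
width: 0.386
grip_force: 40.6
```

```bash
python3 step.py 8 3 8 0 16.3
```

```text
t 19.25 phi -0.0016 res 1.26 n 38
t 19.30 phi -0.0016 res 1.28 n 38
t 19.35 phi -0.0016 res 1.27 n 38
t 19.4 alpha 0.0915 tcp [ 0.4958 -0.0883  0.269 ] F [ 7.  2. -2.] grip 40.6
est phi -0.0017 v 0.0001 tau -0.0366 G 0.500 rms 0.0001 bal-alpha 0.0915
pred phi [-0.002 -0.002 -0.001 -0.001 -0.001 -0.001 -0.001 -0.001] v [0.    0.001 0.001 0.002 0.002 0.002 0.002 0.002] max -0.0 vmax 0.002
alphas [0.093 0.094 0.094 0.093 0.093 0.092 0.092 0.091]
travel [[-0.01, 0, -0.01], [-0.0, 0, 0.0], [0.0, 0, -0.0], [0.0, 0, -0.0], [0.0, 0, -0.0], [0.0, 0, -0.0], [0.0, 0, -0.0], [0.0, 0, -0.0]]
```

The table is level and still, with the lever at its balance angle. It has been within 0.07 rad since t=10.15, which is over 9 s, so I'm handing in.

```bash
python3 -c "
from workcell import *
print(finish_job())"
```

```text
the job is handed in; nothing more can be done
None
```

I brought the table level and held it within about 0.07 rad for over 9 s. I handed it in at t≈19.4 s, calm and still gripping the knob, with the lever at its balance angle; the judge's verdict was not shown.

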